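# Refit the loaf maker's lid and start the warm-up

## Task

Put the lid back on the loaf maker: with its front edge still raised, hook the two tongues at its rear edge under the lip of the hood, then swing the front down under control, not letting it fall, until the lid lies flat and fully home behind the control panel and keeps the lid switch's roller arm pushed aside. Then press the round start button and let it spring back. Leave the other things on the counter where they stand.

Things in the scene. Friction and masses are not known exactly. Their poses are not given: they have to be found in the camera images.
- maker: Loaf maker, fixed: white body 340 deep (its x) x 250 mm wide (y), pan inside. Origin on the counter, midway in y, 175 mm behind its front face; x to its rear, y to its left looking to the rear, z up. The lid rests on its flat rim (ledge), 200 mm up, round an opening x -85 to 90, y +-90. Black control panel in front (x -175 to -115, 14 mm above the ledge), grey hood at the rear (236 mm high).
- seat (a point): Maker x = 0, y = 0, at ledge height (z = 200 mm); axes as the maker's. A lid fully home with equal play has its origin here and axes parallel. Its recess is 245 mm long, from the panel's step (x = -115) to the hood's upright inner wall (x = 130); the lid is 240 mm long, so 5 mm play.
- lip (a point): Middle of the front edge of the flat of the hood's lip, on its underside: maker x = 118, y = 0, z = 216 mm. The lip is flat from here back to the hood's wall at x = 130, 16 mm above the ledge; forwards it flares up at 35 degrees to x = 111. Cheeks close its ends: their inner faces are at y = +-89 mm, x 108 to 130.
- lid: Loose lid, 0.3 to 0.52 kg, grey, glass window, black bar handle; starts flat on the counter, right way up. Origin on its flat underside, x to its rear. Plate 10 mm thick, 220 wide, x -107.5 to 103.5, front edge rounded (radius 5) out to x = -112.5; raised field (x -95 to 80, y +-98) up to z = 20. Centre of mass near x = -6, z = 11 mm.
- lid_grip (a point): Centre of the lid's handle bar, at lid x = -34, y = 0, z = 46 mm. The bar runs along the lid's y: 112 mm long, 16 mm thick (along x), from z = 38 to 55 mm, on a post at each end (y = +-49); the gap below it down to the lid's raised field (z = 20) is 18 mm.
- lid_tongue (a point): Middle of the line of the tongue tips, on the underside: lid x = 127.5, y = 0, z = 0. The two black tongues at the rear edge are 6 mm thick, flush with the underside, 45 mm wide, centred at y = +-60 mm, and stand out 24 mm from the plate.
- lid_front (a point): Middle of the front of the underside: lid x = -107.5, y = 0, z = 0, where the front edge begins to round.
- lid_switch (a joint): Angle (rad) of the lid switch's sprung arm: 0 at rest, up to 0.7 as its roller is pushed forwards (maker -x). Trips at 0.10. Pivot at maker x = -100, y = 76, z = 184 mm, in a notch of the front rim. The front edge of a lid coming down pushes the roller aside (about 1 N); a lid fully home holds it at about 0.15 to 0.45.
- roller (a point): Centre of the switch's steel roller (radius 6, 12 mm wide), which moves with the arm; at rest at maker x = -112, y = 76, z = 208 mm, overhanging the lid's recess by 9 mm.
- start_button (a joint): Travel (m) of the start button: 0 up, 0.004 fully pressed; it needs about 2.5 N to begin and 5 N to bottom, and springs back.
- start_top (a point): Centre of the top face of the round steel start button, 24 mm across, on the control panel at maker x = -153, y = -55; the top stands 221 mm above the counter, 7 mm above the panel. Pressed straight down.
- jug: Bystander: glass jug 180 mm high, 104 mm across, handle to its y. Origin under its centre.
- egg_cup: Bystander: white egg cup 62 mm high, 50 mm across. Origin under its centre.
- scoop: Bystander: yellow plastic flour scoop, 180 mm long, bowl to its x. Origin under the rear of the bowl.
- yeast_jar: Bystander: jar with a steel cap, 95 mm high, 64 mm across. Origin under its centre.
- measuring_cup: Bystander: small steel measuring cup 45 mm high, 58 mm across. Origin under its centre.

How it is judged:
On the way, in this order (a step that is already met when the one before it is completed fails the run):
1. the tongue tips are at least 3 mm under the flat of the lip, with the lid's front still raised by about 6 degrees or more (x of lid_tongue in the frame of seat between 0.121 and 0.133 m and z of lid_tongue in the frame of seat between -0.004 and 0.012 m and y of lid_tongue in the frame of seat between -0.012 and 0.012 m and z of lid_front in the frame of seat above 0.028 m), for 0.2 s.
2. the lid lies home in its recess and keeps the lid switch tripped (x of lid_tongue in the frame of seat between 0.123 and 0.133 m and y of lid_tongue in the frame of seat between -0.01 and 0.01 m and z of each of lid_tongue, lid_front in the frame of seat below 0.003 m and angle between the x axis of lid and the x axis of seat, either way round below 0.06 rad and angle between lid's own z axis and vertical below 0.025 rad and value of joint lid_switch above 0.1 rad), for 0.3 s.
3. the start button is pressed while the lid is home (all of step 2 and value of joint start_button above 0.003 m), for 0.03 s.
At the end, for the whole second after the job is handed in: Lid flat in its recess (underside within 3 mm of the ledge, tilt under 0.025 rad, parallel within 0.06 rad, centred within 10 mm), tongue tips 5 mm or more under the lip's flat; lid switch at 0.10 rad or more; start button pressed and up again (under 1 mm); lid at rest (all of step 2 and value of joint start_button below 0.001 m and linear speed of lid below 0.01 m/s); the robot touches nothing.
It fails at once if the hooked lid is let fall: it turns faster than 2 rad/s while its tongues are at the lip (distance between lid_tongue and lip below 0.025 m and angular speed of lid above 2 rad/s).
It fails at once if a bystander is moved by more than 25 mm or tipped (distance of any of jug, egg_cup, scoop, yeast_jar, measuring_cup from where it was at the start of the episode above 0.025 m or angle between any of jug, egg_cup, yeast_jar's own z axis and vertical above 0.5 rad).
It also fails if it takes over 56 s, if anything falls off the work surface, if the arm or the gripper's body presses on something with over 40 N, if the wrist force passes 120 N, or if a joint passes its speed limit or range.

## Robot

A 6-joint arm with a two-finger parallel gripper is mounted at the origin on the work surface. World frame = base frame: x ahead of the robot, y to its left, z up, the work surface at z = 0. Lengths are in m, angles in rad, forces in N, time in s.
With the tool pointing down it reaches from about 0.375 to 0.975 m from the base axis. Payload 3.8 kg.
Tool frame: the origin (TCP) lies midway between the tips of the shut fingers; the grasp point (between the pads) lies 19 mm behind it; z points along the fingers, y is the line along which they close (so a half turn about z gives the same grasp; the last joint's range is limited). The gripper opens to 85 mm and grips with 20 to 120 N. Pads are 22 mm wide; open, the fingers measure 114 mm over their backs; the gripper's body (76 mm by 85 mm) begins 54 mm behind the grasp point. The pads swing forward as they close: fully open they stand 13 mm farther back than shut.
Start: joints at [1.287, 0.264, 1.604, -0, 1.274, -0.037], TCP at [0.165, 0.655, 0.231] pointing down, gripper open.
Joint ranges: [-2.63, 2.63], [-0.94, 2.18], [0.31, 2.57], [-1.31, 4.45], [0, 2.66], [-2.55, 2.55]. Speed limits (rad/s): [2.57, 2.57, 3.14, 3.14, 3.14, 3.14].

## Interface

Orientations are given as a rotation vector (axis times angle).
In Python, from workcell import bot gives the robot as it stands.
- The arm moves only by the tool step_arm, never from a script. Its argument "motion" is a list of rows, each a list of 5 numbers: the finger opening in cm, from 0 to 8.54, then the shift along the tool's x, y, z in cm, then the turn about the tool's z in degrees. In form: [[claw, dx, dy, dz, twist], ...]. A call has 1 to 20 rows; each row is the pose to reach, as a shift and turn from the pose commanded when the call began, along the tool's axes at that moment; what a row does not reach only later rows make up. A row lasts 1/10 s, in which the tool goes at most 50 mm and 8.59 degrees, less where a joint would pass 70% of its speed; a pose out of reach is approached as far as the arm can. A call with a gripper value outside its range is refused whole. The fingers move at their own pace and stop on an object; "force" is the grip in N (left out, the last holds). Time passes only in rows, so rows that repeat a pose let the fingers close. It gives the time, the measured TCP pose, the force, the opening and the grip force at its end, in the units of the state.
- bot.read_state(): the state, without advancing time (a new reading comes with each control period).
- bot.read_camera(name): name is "scene" or "side" or "wrist"; returns (picture, depth): 480x640x3 uint8, red, green, blue; 480x640 float32, m along the optical axis (not along the pixel's ray), 0 where there is no reading.
- bot.calibration(name): a dict with "mtx" (3x3 intrinsics, pixels), "origin" and "orientation" of the camera in the world; the wrist camera has in their place "T_tool_cam" (4x4, takes a point from camera to tool coordinates, whose origin is the TCP and whose axes are the flange's). Camera axes: x right, y up, looking along -z (the intrinsics and any distortion apply to the point x, -y, -z); pixel columns grow to the right and rows downward; lengths in m; the calibration is good to about 2 mm. A picture is of the moment at which its call begins: read the wrist's pose just before it. calibration takes no time and is no camera call.
- bot.finish_job(): hands the job in; it is judged then, once.
The state is a dict: "time": time; "q": joint angles; "joint_vel": joint speeds; "joint_torque": joint torques, N m; "tool_pos": TCP position; "tcp_rot": TCP orientation; "wrist_force": force on the tool from outside, world axes, zero at the start; "torque": the same for the moment, N m; "width": opening from 0.0 (shut) to 1.0 (fully open); "grip_force": force on a finger pad.
Only numpy, scipy, OpenCV 4.12 (cv2) and the standard library are available. Lean on these libraries where they do the work, as an engineer would, in place of code of your own. Each camera call takes 0.05 s, during which the arm holds its last target. There are 200 camera calls.

## Working session

There is one attempt and no reset: what is moved stays moved. The work goes in short steps, Python scripts to look and compute and a tool call to move; the robot and the scene stay as the last step left them, time stands still between calls to the robot, and variables do not carry over. Pictures are saved under pics/ and viewed, at most 10 in all, crops included, and the job is handed in when it is done.

Besides the shell and the picture viewer there is one more tool, called after ">>>" as name(argument=value, ...) on one line, values as JSON. step_arm: Moves the arm, as the interface text tells. Its arguments: {"type":"object","properties":{"motion":{"type":"array","items":{"type":"array","items":{"type":"number"}}},"force":{"type":"number"}},"required":["motion"]}

```bash
mkdir -p pics
cat > h.py <<'E'
import numpy as np,cv2
from scipy.spatial.transform import Rotation as R
from workcell import bot
def pose(n,st):
    c=bot.calibration(n);K=np.array(c["mtx"])
    if n=="wrist":
        T=np.eye(4);T[:3,:3]=R.from_rotvec(st["tcp_rot"]).as_matrix();T[:3,3]=st["tool_pos"]
        return K,T@np.array(c["T_tool_cam"])
    T=np.eye(4);o=np.array(c["orientation"],float)
    T[:3,:3]=o if o.shape==(3,3) else R.from_rotvec(o).as_matrix()
    T[:3,3]=c["origin"];return K,T
def grab(n):
    st=bot.read_state();K,T=pose(n,st);im,d=bot.read_camera(n)
    v,u=np.mgrid[0:480,0:640]
    P=np.stack([(u-K[0,2])/K[0,0]*d,-(v-K[1,2])/K[1,1]*d,-d],-1)
    return im,d,P@T[:3,:3].T+T[:3,3]
def save(n,im): cv2.imwrite("pics/"+n,cv2.cvtColor(im,cv2.COLOR_RGB2BGR))
E
python3 - <<'E'
from h import *
for n in("scene","side","wrist"):
    im,d,W=grab(n);save(n+"0.png",im);np.savez("/tmp/"+n,im=im,d=d,W=W)
    c=bot.calibration(n);print({k:np.round(v,3).tolist() if not isinstance(v,str) else v for k,v in c.items()})
print(bot.read_state())
a=cv2.imread("pics/scene0.png");b=cv2.imread("pics/side0.png")
cv2.imwrite("pics/both.png",cv2.resize(np.vstack([a,b]),(800,1200))[::1])
E
```

```text
{'mtx': [[522.262, 0.0, 316.473], [0.0, 522.262, 238.292], [0.0, 0.0, 1.0]], 'origin': [1.248, 0.371, 0.742], 'orientation': [0.58, 0.933, 1.875]}
{'mtx': [[604.47, 0.0, 315.888], [0.0, 604.47, 231.591], [0.0, 0.0, 1.0]], 'origin': [1.363, -0.561, 0.835], 'orientation': [0.893, 0.443, 0.889]}
{'mtx': [[342.037, 0.0, 320.762], [0.0, 342.037, 246.685], [0.0, 0.0, 1.0]], 'T_tool_cam': [[-0.001, 0.945, 0.328, 0.084], [1.0, 0.001, -0.0, 0.001], [-0.0, 0.328, -0.945, -0.142], [0.0, 0.0, 0.0, 1.0]]}
{'time': 0.15, 'q': array([ 1.28705724e+00,  2.64615479e-01,  1.60508956e+00, -6.39613067e-06,
        1.27367164e+00, -3.69086699e-02]), 'joint_vel': array([-6.40222264e-05, -3.36074196e-03, -4.39731360e-03, -1.30540321e-03,
        3.29532741e-05, -4.20000006e-04]), 'joint_torque': array([ 2.15864006e-04, -5.15914178e+01, -3.67957771e+01,  9.71617828e-05,
        8.09509802e-03,  2.99616204e-05]), 'tool_pos': array([0.16477331, 0.65399048, 0.23020837]), 'tcp_rot': array([-3.86699417e-01, -3.11742023e+00,  2.76769683e-03]), 'wrist_force': array([ 0.87884876, -0.6925347 , -0.7668688 ]), 'torque': array([-0.01381832,  0.01347318, -0.00964552]), 'grip_force': 0.0, 'width': 0.9999991835189548}
```

View pics/scene0.png

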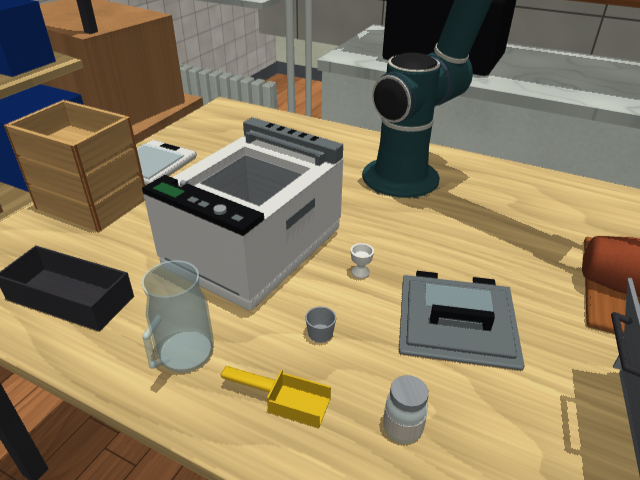

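View pics/side0.png

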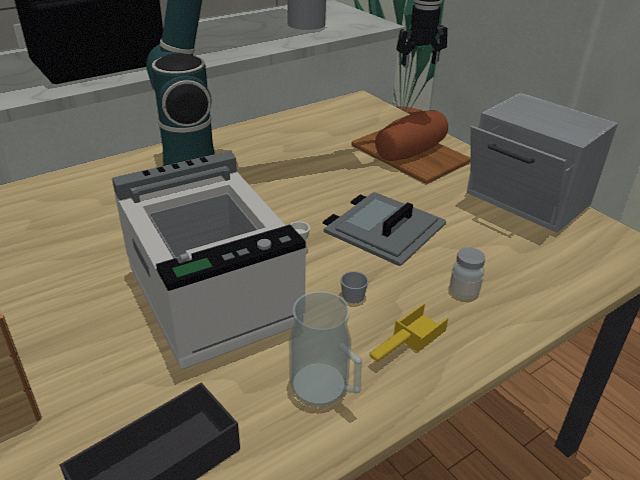

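The scene view shows the maker with its hood towards the robot (hood ~(290,135), panel ~(205,203), roller (182,181)). The lid lies at ~(460,318) with its tongues towards the robot (427,273)/(483,281). The side view agrees: lid at (385,225), panel at (235,255). Next I measure both poses.

Run:
```python
import numpy as np,cv2
def rect(P):
    (c,s,a)=cv2.minAreaRect(P[:,:2].astype(np.float32)*1000);return np.round(c,1),np.round(s,1),round(a,2)
for n in("scene","side"):
    f=np.load(f"/tmp/{n}.npz");W=f["W"];im=f["im"].astype(int);ok=f["d"]>0
    X,Y,Z=np.moveaxis(W,-1,0)
    # pixel region of maker / lid
    mk={"scene":(140,345,110,305),"side":(110,310,140,365)}[n];ld={"scene":(395,530,262,375),"side":(320,450,185,265)}[n]
    v,u=np.mgrid[0:480,0:640]
    inb=lambda b:(u>=b[0])&(u<b[1])&(v>=b[2])&(v<b[3])&ok
    m=inb(mk)
    for lo,hi in((.19,.25),(.195,.206),(.209,.219),(.229,.245)):
        k=m&(Z>lo)&(Z<hi)
        k=cv2.morphologyEx(k.astype(np.uint8),cv2.MORPH_OPEN,np.ones((2,2)))>0
        print(n,"maker",lo,k.sum(),np.median(Z[k]),*rect(W[k]))
    l=inb(ld)
    for lo,hi in((.005,.03),(.015,.028),(.048,.065),(.003,.014)):
        k=l&(Z>lo)&(Z<hi);k=cv2.morphologyEx(k.astype(np.uint8),cv2.MORPH_OPEN,np.ones((2,2)))>0
        print(n,"lid",lo,k.sum(),np.median(Z[k]),*rect(W[k]))
    for nm,p in {"scene":dict(jug=(180,310),egg=(362,255),cup=(320,322),scoop=(300,395),jar=(407,400)),"side":dict(jug=(320,340),egg=(300,230),cup=(354,285),jar=(467,270))}[n].items(): print(nm,np.round(W[p[1],p[0]],3))
```

```text
scene maker 0.19 9587 0.20537517442759046 [ 647.2 -100.6] [1478.8  384.1] 23.57
scene maker 0.195 4059 0.20042316250632264 [691.7 -80.5] [1381.2  382.6] 23.58
scene maker 0.209 2682 0.2146209575238086 [674.6 -88.6] [1419.3  383. ] 23.61
scene maker 0.229 1034 0.23621594451992234 [617.  -30.8] [1478.8  229.9] 23.65
scene lid 0.005 8660 0.02010616355746625 [779.5 372.9] [907.6 233.6] 14.21
scene lid 0.015 5821 0.021057382094857857 [803.3 372.7] [865.2 207.6] 13.28
scene lid 0.048 559 0.05480384684970896 [847.5 309.1] [803.3 110.6] 0.95
scene lid 0.003 2850 0.010411205092841214 [779.5 372.9] [907.6 233.6] 14.21
jug [ 0.81  -0.094  0.146]
egg [0.427 0.066 0.046]
cup [0.611 0.059 0.009]
scoop [0.773 0.103 0.004]
jar [0.767 0.279 0.095]
side maker 0.19 12112 0.20752118839595424 [ 610.6 -269. ] [ 379.3 1568.7] 55.19
side maker 0.195 4959 0.20061567763815247 [ 674.4 -307.1] [ 366.2 1421.2] 55.31
side maker 0.209 3490 0.2146348827795307 [ 636.4 -280.5] [ 368.6 1513.3] 55.2
side maker 0.229 1374 0.23597662009551135 [ 604.4 -305.2] [ 240.5 1582.7] 62.72
side lid 0.005 4485 0.020048351899318195 [ 818.3 -127. ] [ 286.8 1362.9] 39.57
side lid 0.015 3001 0.02133023081325669 [ 838.4 -125.6] [ 230.6 1343.6] 40.56
side lid 0.048 247 0.05436546296329603 [489.7 335.1] [ 27.4 193.4] 24.26
side lid 0.003 1484 0.010002529972195862 [887.8 -16.4] [ 305.  1412.8] 53.28
jug [ 0.818 -0.154  0.152]
egg [0.425 0.074 0.047]
cup [0.617 0.082 0.014]
jar [0.764 0.253 0.076]
```

Run:
```python
import numpy as np,cv2
from scipy.spatial import cKDTree
def rect(P):
    P=P[:,:2];t=cKDTree(P);n=np.array([len(x) for x in t.query_ball_point(P,.008)])
    P=P[n>=4]
    (c,s,a)=cv2.minAreaRect(P.astype(np.float32)*1000);return np.round(c,1),np.round(s,1),round(a,2)
A={}
for n in("scene","side"):
    f=np.load(f"/tmp/{n}.npz");W=f["W"].reshape(-1,3);W=W[f["d"].ravel()>0]
    X,Y,Z=W.T
    m=(X>.2)&(X<.85)&(Y>-.5)&(Y<.05)
    l=(X>.35)&(X<.72)&(Y>.13)&(Y<.5)
    for nm,b,lo,hi in(("rim",m,.196,.205),("panel",m,.211,.218),("hood",m,.232,.239),("mk",m,.195,.24),("plate",l,.006,.014),("field",l,.017,.024),("bar",l,.05,.06),("lid",l,.005,.03)):
        P=W[b&(Z>lo)&(Z<hi)];A.setdefault(nm,[]).append(P);print(n,nm,len(P),*rect(P))
for k,v in A.items(): print("both",k,*rect(np.vstack(v)))
P=np.vstack(A["mk"]+A["lid"]+A["bar"]);im=np.zeros((600,700,3),np.uint8)
q=(P[:,:2]-[.2,-.45])*[700,700]
c=np.clip((P[:,2]/.24*200+55),0,255)
for (a,b),g in zip(q.astype(int),c):
    if 0<=a<600 and 0<=b<700: im[599-a,699-b]=(g,g,255-g)
cv2.imwrite("pics/top.png",im)
```

```text
scene rim 3864 [ 477.5 -177.6] [255.4 339.4] 84.23
scene panel 2557 [ 477.6 -177.5] [252.9 338.9] 84.11
scene hood 896 [ 325.1 -160.8] [249.   39.1] 83.92
scene mk 8950 [ 476.  -177.4] [255.5 342.5] 84.21
scene plate 2593 [465. 289.] [243.3 220.4] 17.37
scene field 5560 [479.5 293.2] [178.3 196.1] 17.05
scene bar 520 [504.3 301. ] [ 20.7 112.4] 17.63
scene lid 8582 [464.5 290.6] [243.3 223.6] 17.38
side rim 4821 [ 480.  -179.2] [252.9 339.4] 84.01
side panel 3356 [ 491.5 -180.9] [251.2 315.6] 84.13
side hood 1174 [ 325.  -164.3] [248.9  43. ] 84.37
side mk 11480 [ 476.6 -178.9] [252.9 346.6] 84.01
side plate 1310 [468.7 285.7] [248.1 227.4] 17.51
side field 2649 [480.8 289.1] [176.8 200.1] 17.71
side bar 233 [505.5 299.2] [ 22.4 116. ] 17.97
side lid 4569 [468.2 285.6] [249.2 227.4] 17.51
both rim [ 478.8 -177.9] [255.8 342. ] 84.23
both panel [ 478.9 -178.1] [254.1 341.4] 84.13
both hood [ 325.1 -162.6] [252.4  43. ] 84.37
both mk [ 476.8 -177.5] [255.8 346.8] 84.08
both plate [468.6 285.8] [247.7 229.3] 17.04
both field [480.4 290.3] [178.3 202. ] 17.05
both bar [505.4 299.4] [ 22.4 116.3] 17.97
both lid [467.7 287.4] [249.2 231.2] 17.51
```

View pics/top.png

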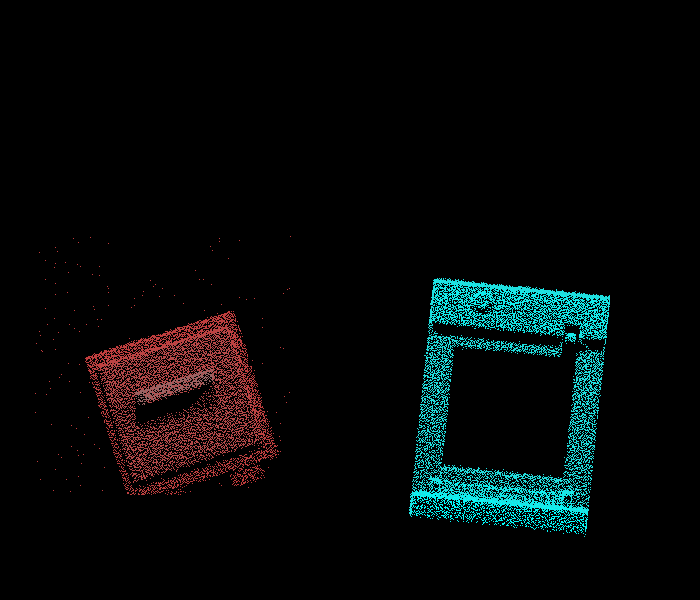

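Top view: maker yaw ≈174.1°, origin ≈(473,−178); lid yaw ≈197.4°, bar centre ≈(505,300) mm.

```bash
cat >> h.py <<'E'
MO=np.array([.4732,-.1777]);MYAW=np.deg2rad(174.1)
def mk(x,y):
    c,s=np.cos(MYAW),np.sin(MYAW);return MO+[c*x-s*y,s*x+c*y]
def to(xy,z,head):
    "print shift in tool axes (cm) and twist (deg) to TCP target; head = heading of tool y, deg"
    st=bot.read_state();M=R.from_rotvec(st["tcp_rot"]).as_matrix()
    d=M.T@(np.r_[xy,z]-st["tool_pos"])*100
    h=np.rad2deg(np.arctan2(M[1,1],M[0,1]));t=-(head-h);t=(t+90)%180-90
    print("t",st["time"],"tcp",np.round(st["tool_pos"],4),"head",round(h,2),"shift",np.round(d,2),"twist",round(t,2),"q6",round(st["q"][5],2),"tilt",np.round(M[:,2],4))
E
python3 - <<'E'
from h import *
to([.505,.300],.15,17.4)
E
```

```text
t 0.15 tcp [0.1648 0.654  0.2302] head 75.86 shift [-41.64 -26.     8.06] twist 58.46 q6 -0.04 tilt [-5.0e-04 -1.7e-03 -1.0e+00]
```

>>> step_arm(motion=[[8.5,-41.6,-26.0,8.0,58.5],[8.5,-41.6,-26.0,8.0,58.5],[8.5,-41.6,-26.0,8.0,58.5],[8.5,-41.6,-26.0,8.0,58.5],[8.5,-41.6,-26.0,8.0,58.5],[8.5,-41.6,-26.0,8.0,58.5],[8.5,-41.6,-26.0,8.0,58.5],[8.5,-41.6,-26.0,8.0,58.5],[8.5,-41.6,-26.0,8.0,58.5],[8.5,-41.6,-26.0,8.0,58.5],[8.5,-41.6,-26.0,8.0,58.5],[8.5,-41.6,-26.0,8.0,58.5],[8.5,-41.6,-26.0,8.0,58.5],[8.5,-41.6,-26.0,8.0,58.5]], force=20)

```text
time: 1.55
tool_pos: [0.504, 0.302, 0.1515]
tcp_rot: [-1.858, -2.533, -0.001]
wrist_force: [-0.2, -0.1, -0.4]
width: 0.998
grip_force: 0.0
```

Run:
```python
from h import *
to([.505,.300],.029,17.4)
im,d,W=grab("wrist");save("w1.png",im)
X,Y,Z=np.moveaxis(W,-1,0)
for lo,hi in((.048,.062),(.017,.024)):
    k=(d>0)&(Z>lo)&(Z<hi)&(X>.36)&(X<.62)&(Y>.16)&(Y<.42)
    n,L,s,_=cv2.connectedComponentsWithStats(k.astype(np.uint8));i=1+np.argmax(s[1:,4])
    P=W[L==i];print(len(P),np.median(P[:,2]),cv2.minAreaRect(P[:,:2].astype(np.float32)*1000))
```

```text
t 1.55 tcp [0.504  0.302  0.1515] head 17.46 shift [-0.23  0.04 12.25] twist 0.06 q6 0.19 tilt [ 1.e-04  4.e-04 -1.e+00]
3078 0.05432878088752896 ((504.0537414550781, 300.06939697265625), (16.020414352416992, 112.15760803222656), 17.42289924621582)
42095 0.019564903903547703 ((478.72064208984375, 292.68878173828125), (173.7450408935547, 194.28382873535156), 17.414913177490234)
```

View pics/w1.png

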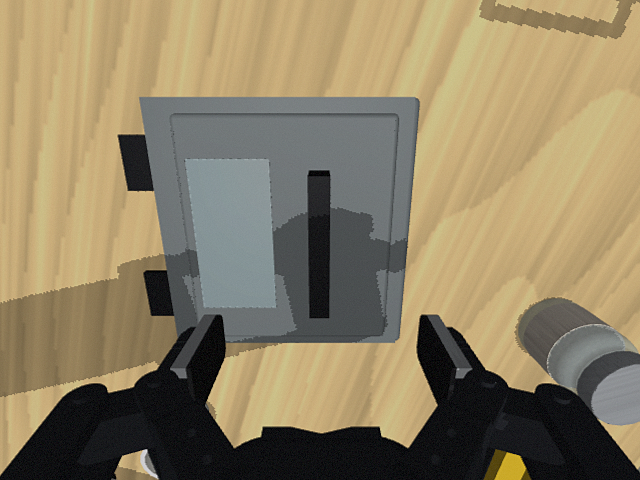

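The wrist view shows the bar at (319,245) between the fingers and aligned with them, with the tongues on the left.

>>> step_arm(motion=[[8.5,0,-0.1,4,0],[8.5,0,-0.1,8,0],[8.5,0,-0.1,11,0],[8.5,0,-0.1,12.1,0],[8.5,0,-0.1,12.1,0],[8.5,0,-0.1,12.1,0]])

```text
time: 2.2
tool_pos: [0.5046, 0.3016, 0.0317]
tcp_rot: [1.859, 2.531, 0.003]
wrist_force: [-0.5, -0.6, -0.0]
width: 0.993
grip_force: 0.0
```

Run:
```python
from h import *
to([.504,.300],.029,17.4)
```

```text
t 2.2 tcp [0.5046 0.3016 0.0317] head 17.41 shift [-0.13 -0.11  0.27] twist 0.01 q6 0.19 tilt [ 0.0019  0.001  -1.    ]
```

>>> step_arm(motion=[[1.0,-0.1,-0.1,0.2,0],[1.0,-0.1,-0.1,0.2,0],[1.0,-0.1,-0.1,0.2,0],[1.0,-0.1,-0.1,0.2,0],[1.0,-0.1,-0.1,0.2,0],[1.0,-0.1,-0.1,0.2,0],[1.0,-0.1,-0.1,0.2,0],[1.0,-0.1,-0.1,0.2,0],[1.0,-0.1,-0.1,0.2,0],[1.0,-0.1,-0.1,0.2,0]], force=40)

```text
time: 3.2
tool_pos: [0.5034, 0.2993, 0.0288]
tcp_rot: [1.861, 2.531, 0.0]
wrist_force: [-1.0, -1.7, 5.7]
width: 0.18
grip_force: 41.2
```

>>> step_arm(motion=[[1.0,0,0,-1,0],[1.0,0,0,-2,0],[1.0,0,0,-4,0],[1.0,0,0,-7,0],[1.0,0,0,-11,0],[1.0,0,0,-15,0],[1.0,0,0,-19,0],[1.0,0,0,-23,0],[1.0,0,0,-27,0],[1.0,0,0,-30,0],[1.0,0,0,-30,0],[1.0,0,0,-30,0]])

```text
time: 4.4
tool_pos: [0.503, 0.2991, 0.3279]
tcp_rot: [1.861, 2.531, 0.0]
wrist_force: [0.5, 0.0, -4.8]
width: 0.183
grip_force: 39.8
```

Run:
```python
from h import *
print(bot.read_state()["wrist_force"])
# lid origin at maker x=-20 -> grip at x=-54
to(mk(-54,0)*0+mk(-.054,0),.33,np.rad2deg(MYAW))
im,d,W=grab("side");save("s2.png",im)
```

```text
[ 0.52870922  0.0362463  -4.81708742]
t 4.4 tcp [0.503  0.2991 0.3279] head 17.36 shift [-46.76 -12.11  -0.22] twist 23.26 q6 0.19 tilt [ 3.e-04  2.e-04 -1.e+00]
```

View pics/s2.png

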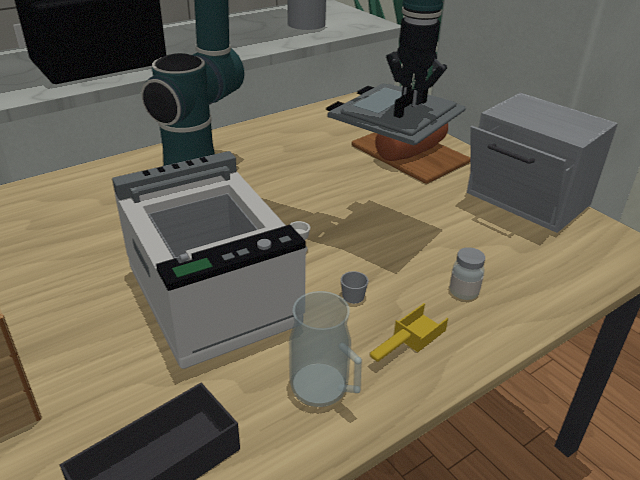

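The lid is held level at about (395,110), clear of everything. I carry it over the maker.

>>> step_arm(motion=[[1.0,-2,-0.5,0,1],[1.0,-5,-1.3,0,2.5],[1.0,-9,-2.3,0,4.5],[1.0,-13,-3.4,0,6.5],[1.0,-17,-4.4,0,8.5],[1.0,-21,-5.4,0,10.5],[1.0,-25,-6.5,0,12.5],[1.0,-29,-7.5,0,14.5],[1.0,-33,-8.5,0,16.5],[1.0,-37,-9.6,0,18.5],[1.0,-41,-10.6,0,20.5],[1.0,-44,-11.4,0,22],[1.0,-46,-11.9,0,23],[1.0,-46.8,-12.1,0,23.3],[1.0,-46.8,-12.1,0,23.3],[1.0,-46.8,-12.1,0,23.3],[1.0,-46.8,-12.1,0,23.3]])

```text
time: 6.15
tool_pos: [0.5272, -0.1822, 0.3277]
tcp_rot: [-2.331, -2.104, -0.0]
wrist_force: [0.4, 0.4, -3.9]
width: 0.177
grip_force: 39.8
```

```bash
cat >> h.py <<'E'
def lidpose(show=None):
    "plane of the field + plate from wrist camera: pitch (front up +) in maker frame, and point heights"
    st=bot.read_state();im,d,W=grab("wrist")
    if show: save(show,im)
    M=np.c_[[np.cos(MYAW),np.sin(MYAW)],[-np.sin(MYAW),np.cos(MYAW)]]
    m=np.concatenate([(W[...,:2]-MO)@M,W[...,2:]-.2],-1)
    return im,d,m,st
E
python3 - <<'E'
from h import *
to(mk(-.054,0),.33,np.rad2deg(MYAW))
im,d,m,st=lidpose("w3.png");np.savez("/tmp/w3",m=m,d=d,im=im)
for p in((230,230),(230,130),(360,150),(400,200),(410,150),(130,160),(156,292)): print(p,np.round(m[p[1],p[0]]*1000,1))
E
```

```text
t 6.15 tcp [ 0.5272 -0.1822  0.3277] head -5.85 shift [-0.11 -0.02 -0.23] twist 0.05 q6 -0.28 tilt [-8.e-04  9.e-04 -1.e+00]
(230, 230) [-13.6 -42.6 119.7]
(230, 130) [-16.8 -85.8 117.5]
(360, 150) [-71.9 -77.7 117.4]
(400, 200) [-90.7 -56.  117.4]
(410, 150) [-93.3 -77.7 117.7]
(130, 160) [ 26.9 -73.6 118.7]
(156, 292) [ 25.6 -10.8 118.8]
```

View pics/w3.png

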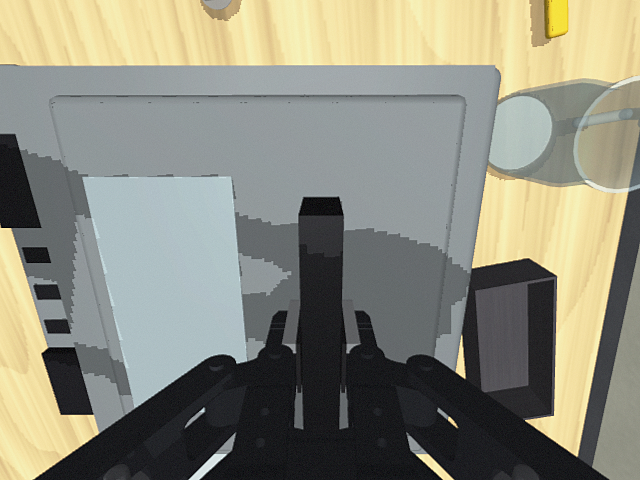

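Lid level, underside ≈30 mm below the TCP, window and tongues to the left (rear). I lower it until its front is just above the panel.

>>> step_arm(motion=[[1.0,-0.1,0,1,0],[1.0,-0.1,0,2.5,0],[1.0,-0.1,0,4,0],[1.0,-0.1,0,5.5,0],[1.0,-0.1,0,6.5,0],[1.0,-0.1,0,7.2,0],[1.0,-0.1,0,7.6,0],[1.0,-0.1,0,7.8,0],[1.0,-0.1,0,7.8,0],[1.0,-0.1,0,7.8,0]], force=20)

```text
time: 7.2
tool_pos: [0.5276, -0.1847, 0.251]
tcp_rot: [2.333, 2.102, 0.001]
wrist_force: [-0.4, 0.4, -4.1]
width: 0.175
grip_force: 39.8
```

```bash
cat >> h.py <<'E'
def planefit(tag=None):
    im,d,m,st=lidpose(tag)
    X=m*1000;u0=X[40:190,20:480].reshape(-1,3);dd=d[40:190,20:480].ravel()
    u0=u0[dd>0];g=(st["tool_pos"][:2]-MO)@np.c_[[np.cos(MYAW),np.sin(MYAW)],[-np.sin(MYAW),np.cos(MYAW)]]*1000
    tz=(st["tool_pos"][2]-.2)*1000
    # field region around the grip
    k=(np.abs(u0[:,2]-(tz-10))<22)&(u0[:,0]-g[0]>-55)&(u0[:,0]-g[0]<108)&(u0[:,1]-g[1]>-94)&(u0[:,1]-g[1]<-62)
    P=u0[k];A=np.c_[P[:,:2],np.ones(len(P))]
    for _ in range(3):
        c,*_r=np.linalg.lstsq(A,P[:,2],rcond=None);r=np.abs(A@c-P[:,2]);P,A=P[r<3],A[r<3]
    th=-c[0];n=np.array([-c[0],-c[1],1]);n/=np.linalg.norm(n)
    ex=np.array([1,0,c[0]]);ex/=np.linalg.norm(ex)
    # bar centre from tcp: centre of bar approx at tool x,y ; height on the plane + 26
    zf=c@[g[0],g[1],1];b=np.array([g[0],g[1],zf])+n*26  # refine: x of bar is g[0]
    b[2]+= (g[0]-b[0])*c[0]; b[0]=g[0]
    o=b-46*n+34*ex
    print("t",st["time"],"tcp_mk",np.round(g,1),round(tz,1),"pitch front-up deg",round(np.rad2deg(np.arctan(th)),2),"roll",round(np.rad2deg(c[1]),2),"n",len(P))
    print("tip",np.round(o+127.5*ex,1),"front",np.round(o-107.5*ex,1),"F",np.round(st["wrist_force"],1),"T",np.round(st["torque"],2),"w",round(st["width"],3),"head",)
E
python3 - <<'E'
from h import *
to(mk(-.054,0),.248,np.rad2deg(MYAW)); planefit()
E
```

```text
t 7.2 tcp [ 0.5276 -0.1847  0.251 ] head -5.94 shift [ 0.14 -0.09  0.3 ] twist -0.04 q6 -0.28 tilt [ 1.2e-03 -5.0e-04 -1.0e+00]
t 7.2 tcp_mk [-54.9   1.4] 51.0 pitch front-up deg 0.23 roll 0.57 n 29888
tip [106.4   1.6  21.6] front [-128.6    1.6   22.6] F [-0.4  0.4 -4.1] T [ 0.01 -0.14 -0.01] w 0.175 head
```

>>> step_arm(motion=[[1.2,0.1,0,0.2,0],[1.2,0.1,0,0.4,0],[1.2,0.1,0,0.6,0],[1.2,0.1,0,0.75,0],[1.2,0.1,0,0.85,0],[1.2,0.1,0,0.95,0],[1.2,0.1,0,0.95,0],[1.2,0.1,0,0.95,0]], force=20)

```text
time: 8.05
tool_pos: [0.5272, -0.1836, 0.2423]
tcp_rot: [2.333, 2.103, 0.0]
wrist_force: [-5.1, 2.0, 2.8]
width: 0.181
grip_force: 40.9
```

Run:
```python
from h import *
planefit()
```

```text
t 8.05 tcp_mk [-54.3   0.3] 42.3 pitch front-up deg 0.5 roll 0.54 n 29823
tip [106.8   0.5  12.2] front [-128.2    0.5   14.2] F [-5.1  2.   2.8] T [0.21 0.42 0.02] w 0.181 head
```

>>> step_arm(motion=[[1.2,0,0,0.1,0],[1.2,0,0,0.15,0],[1.2,0,0,0.2,0],[1.2,0,0,0.25,0],[1.2,0,0,0.3,0],[1.2,0,0,0.3,0]], force=20)

```text
time: 8.7
tool_pos: [0.5269, -0.1836, 0.2417]
tcp_rot: [2.333, 2.103, 0.0]
wrist_force: [-10.2, 2.8, 13.3]
width: 0.179
grip_force: 42.7
```

Run:
```python
from h import *
planefit()
```

```text
t 8.7 tcp_mk [-54.1   0.3] 41.7 pitch front-up deg 1.02 roll 0.49 n 29714
tip [106.6   0.5  10. ] front [-128.4    0.5   14.2] F [-10.2   2.8  13.3] T [ 0.48  1.05 -0.02] w 0.179 head
```

>>> step_arm(motion=[[1.5,0,0,0,0],[1.5,0,0,0,0],[1.5,0,0,0,0]], force=22)

```text
time: 9.05
tool_pos: [0.527, -0.1836, 0.2417]
tcp_rot: [2.333, 2.103, 0.0]
wrist_force: [-11.4, 4.3, 12.9]
width: 0.181
grip_force: 42.7
```

Run:
```python
from h import *
planefit()
```

```text
t 9.05 tcp_mk [-54.1   0.3] 41.7 pitch front-up deg 1.04 roll 0.46 n 29702
tip [106.6   0.5  10. ] front [-128.4    0.5   14.2] F [-11.4   4.3  12.9] T [0.49 1.03 0.03] w 0.181 head
```

>>> step_arm(motion=[[1.56,0,0,-0.2,0],[1.56,0,0,-0.2,0]], force=20)

```text
time: 9.3
tool_pos: [0.5275, -0.1838, 0.2414]
tcp_rot: [2.332, 2.102, 0.001]
wrist_force: [-4.6, 1.6, 4.6]
width: 0.181
grip_force: 22.5
```

>>> step_arm(motion=[[1.6,0,0,0,0]], force=20)

```text
time: 9.4
tool_pos: [0.5274, -0.1837, 0.2404]
tcp_rot: [2.333, 2.103, 0.0]
wrist_force: [-3.6, 0.2, 1.4]
width: 0.188
grip_force: 14.2
```

Run:
```python
from h import *
planefit()
```

```text
t 9.4 tcp_mk [-54.5   0.4] 40.4 pitch front-up deg 2.19 roll 0.44 n 29516
tip [105.1   0.6   5.6] front [-129.7    0.6   14.6] F [-3.6  0.2  1.4] T [-0.05  0.25 -0.  ] w 0.188 head
```

>>> step_arm(motion=[[1.6,0,0,0.05,0],[1.6,0,0,0.1,0],[1.6,0,0,0.15,0],[1.6,0,0,0.15,0]], force=20)

```text
time: 9.85
tool_pos: [0.5269, -0.1837, 0.2389]
tcp_rot: [-2.333, -2.103, 0.001]
wrist_force: [-6.6, 2.0, 5.9]
width: 0.188
grip_force: 23.0
```

Run:
```python
from h import *
planefit()
```

```text
t 9.85 tcp_mk [-54.1   0.5] 38.9 pitch front-up deg 3.48 roll 0.45 n 29209
tip [104.3   0.6   0.7] front [-130.2    0.6   15. ] F [-6.6  2.   5.9] T [0.14 0.6  0.02] w 0.188 head
```

>>> step_arm(motion=[[1.6,0,-0.2,-0.03,0],[1.6,0,-0.4,-0.05,0],[1.6,0,-0.6,-0.05,0],[1.6,0,-0.8,-0.05,0],[1.6,0,-1.0,-0.05,0],[1.6,0,-1.2,-0.05,0],[1.6,0,-1.4,-0.05,0],[1.6,0,-1.5,-0.05,0],[1.6,0,-1.5,-0.05,0],[1.6,0,-1.5,-0.05,0]])

```text
time: 10.9
tool_pos: [0.5119, -0.1819, 0.2386]
tcp_rot: [-2.333, -2.103, 0.001]
wrist_force: [0.4, 0.3, -1.0]
width: 0.19
grip_force: 19.2
```

Run:
```python
from h import *
planefit()
```

```text
t 10.9 tcp_mk [-39.    0.2] 38.6 pitch front-up deg 3.08 roll 0.47 n 29232
tip [119.8   0.4   1.4] front [-114.8    0.4   14.1] F [ 0.4  0.3 -1. ] T [-0.06 -0.34  0.  ] w 0.19 head
```

>>> step_arm(motion=[[1.6,0,-0.2,-0.05,0],[1.6,0,-0.35,-0.2,0],[1.6,0,-0.5,-0.4,0],[1.6,0,-0.55,-0.6,0],[1.6,0,-0.6,-0.75,0],[1.6,0,-0.65,-0.9,0],[1.6,0,-0.65,-0.9,0]])

```text
time: 11.65
tool_pos: [0.5057, -0.1812, 0.2476]
tcp_rot: [-2.333, -2.103, 0.0]
wrist_force: [-1.2, -0.0, -6.6]
width: 0.192
grip_force: 20.2
```

Run:
```python
from h import *
planefit()
```

```text
t 11.65 tcp_mk [-32.6   0.2] 47.6 pitch front-up deg 3.33 roll 0.48 n 29178
tip [125.9   0.3   9.8] front [-108.7    0.3   23.5] F [-1.2 -0.  -6.6] T [-0.01 -0.28 -0.01] w 0.192 head
```

>>> step_arm(motion=[[1.6,0,0,-0.1,0],[1.6,0,-0.05,-0.2,0],[1.6,0,-0.1,-0.3,0],[1.6,0,-0.1,-0.4,0],[1.6,0,-0.15,-0.5,0],[1.6,0,-0.2,-0.6,0],[1.6,0,-0.25,-0.7,0],[1.6,0,-0.3,-0.8,0],[1.6,0,-0.3,-0.8,0]])

```text
time: 12.6
tool_pos: [0.5029, -0.181, 0.2559]
tcp_rot: [2.333, 2.103, 0.0]
wrist_force: [-1.1, 1.1, -8.9]
width: 0.186
grip_force: 37.0
```

Run:
```python
from h import *
planefit()
```

```text
t 12.6 tcp_mk [-29.9   0.2] 55.9 pitch front-up deg 6.31 roll 0.43 n 28251
tip [125.5   0.4   9.5] front [-108.     0.4   35.3] F [-1.1  1.1 -8.9] T [ 0.03 -0.5   0.07] w 0.186 head
```

Hooked: tip x=125.5, front raised 35 mm. I hold briefly, then swing down slowly.

>>> step_arm(motion=[[1.6,0,0,0,0],[1.6,0,0,0,0],[1.6,0,0.02,0.1,0],[1.6,0,0.04,0.2,0],[1.6,0,0.07,0.3,0],[1.6,0,0.1,0.4,0],[1.6,0,0.12,0.5,0],[1.6,0,0.15,0.6,0],[1.6,0,0.2,0.7,0],[1.6,0,0.22,0.8,0],[1.6,0,0.25,0.9,0],[1.6,0,0.28,1.0,0],[1.6,0,0.3,1.1,0],[1.6,0,0.32,1.2,0],[1.6,0,0.35,1.3,0],[1.6,0,0.35,1.3,0]])

```text
time: 14.25
tool_pos: [0.5063, -0.1813, 0.2425]
tcp_rot: [-2.333, -2.103, 0.0]
wrist_force: [0.8, 0.1, -4.5]
width: 0.186
grip_force: 23.0
```

Run:
```python
from h import *
planefit()
```

```text
t 14.25 tcp_mk [-33.3   0.2] 42.5 pitch front-up deg 4.03 roll 0.48 n 28916
tip [124.6   0.4   2.5] front [-109.9    0.4   19. ] F [ 0.8  0.1 -4.5] T [-0.   -0.08  0.  ] w 0.186 head
```

>>> step_arm(motion=[[1.6,0,-0.12,0.05,0],[1.6,0,-0.22,0.12,0],[1.6,0,-0.25,0.2,0],[1.6,0,-0.23,0.3,0],[1.6,0,-0.2,0.4,0],[1.6,0,-0.17,0.5,0],[1.6,0,-0.13,0.6,0],[1.6,0,-0.1,0.7,0],[1.6,0,-0.07,0.8,0],[1.6,0,-0.04,0.9,0],[1.6,0,0,1.0,0],[1.6,0,0,1.0,0]])

```text
time: 15.5
tool_pos: [0.5061, -0.1816, 0.2374]
tcp_rot: [2.332, 2.103, -0.0]
wrist_force: [-11.2, 3.1, 18.7]
width: 0.193
grip_force: 19.6
```

Run:
```python
from h import *
planefit()
```

```text
t 15.5 tcp_mk [-33.2   0.5] 37.4 pitch front-up deg 3.11 roll 0.55 n 29231
tip [125.6   0.7   0. ] front [-109.1    0.7   12.8] F [-11.2   3.1  18.7] T [0.57 1.59 0.06] w 0.193 head
```

The front edge is catching the panel corner. I ease off, push 3 mm rearwards and then lower again.

>>> step_arm(motion=[[1.6,0,-0.1,-0.2,0],[1.6,0,-0.2,-0.4,0],[1.6,0,-0.35,-0.5,0],[1.6,0,-0.45,-0.5,0],[1.6,0,-0.5,-0.5,0],[1.6,0,-0.5,-0.5,0]])

```text
time: 16.15
tool_pos: [0.501, -0.1808, 0.2371]
tcp_rot: [-2.333, -2.103, 0.001]
wrist_force: [0.3, -0.3, -2.4]
width: 0.188
grip_force: 16.5
```

Run:
```python
from h import *
planefit()
```

```text
t 16.15 tcp_mk [-28.    0.2] 37.1 pitch front-up deg 2.91 roll 0.6 n 29144
tip [1.31e+02 4.00e-01 1.00e-01] front [-103.7    0.4   12.1] F [ 0.3 -0.3 -2.4] T [-0.09 -0.14 -0.  ] w 0.188 head
```

>>> step_arm(motion=[[1.6,0,0.03,0.1,0],[1.6,0,0.07,0.2,0],[1.6,0,0.1,0.3,0],[1.6,0,0.14,0.4,0],[1.6,0,0.18,0.5,0],[1.6,0,0.22,0.6,0],[1.6,0,0.26,0.7,0],[1.6,0,0.3,0.8,0],[1.6,0,0.3,0.8,0]])

```text
time: 17.1
tool_pos: [0.5042, -0.1811, 0.2303]
tcp_rot: [-2.333, -2.103, 0.001]
wrist_force: [-4.3, 0.3, 0.4]
width: 0.186
grip_force: 1.8
```

Run:
```python
from h import *
planefit()
```

```text
t 17.1 tcp_mk [-31.2   0.2] 30.3 pitch front-up deg -0.03 roll 0.49 n 29397
tip [1.303e+02 4.000e-01 1.000e-01] front [-104.7    0.4    0. ] F [-4.3  0.3  0.4] T [0.13 0.62 0.02] w 0.186 head
```

The lid is flat and home. I open gently and lift off.

>>> step_arm(motion=[[2.0,0,0,0,0],[2.6,0,0,0,0],[3.5,0,0,0,0],[4.0,0,0,0,0],[4.0,0,0,-1,0],[4.0,0,0,-3,0],[4.0,0,0,-6,0],[4.0,0,0,-10,0],[4.0,0,0,-13,0],[4.0,0,0,-13,0],[4.0,0,0,-13,0]])

```text
time: 18.25
tool_pos: [0.505, -0.1814, 0.3614]
tcp_rot: [2.332, 2.102, 0.002]
wrist_force: [0.2, -0.9, -0.8]
width: 0.469
grip_force: 0.0
```

Run:
```python
from h import *
im,d,m,st=lidpose();X=m*1000;np.savez("/tmp/w4",X=X,im=im,d=d)
k=(d>0)&(X[...,2]>51)&(X[...,2]<60)&(abs(X[...,1])<70)&(X[...,0]>-60)&(X[...,0]<0)
print("bar",cv2.minAreaRect(X[k][:,:2].astype(np.float32)),np.median(X[k][:,2]))
for y0 in(-80,-60,60):
    k=(d>0)&(abs(X[...,1]-y0)<15)&(X[...,0]<-80)&(X[...,0]>-140)
    P=X[k];print(y0,[(x,round(float(np.median(P[abs(P[:,0]-x)<1.2][:,2])),1) if (abs(P[:,0]-x)<1.2).sum()>3 else None) for x in range(-124,-90,3)])
k=(d>0)&(abs(X[...,1])>66)&(abs(X[...,1])<94)&(X[...,0]>-90)&(X[...,0]<75)&(abs(X[...,2]-20)<4);P=X[k];print("field",len(P),np.linalg.lstsq(np.c_[P[:,:2],np.ones(len(P))],P[:,2],rcond=None)[0])
# start button: high points on panel
k=(d>0)&(X[...,2]>18)&(X[...,2]<25)&(X[...,0]<-135)&(X[...,0]>-175)&(X[...,1]>-90)&(X[...,1]<-25);P=X[k];print("btn",len(P),cv2.minEnclosingCircle(P[:,:2].astype(np.float32)) if len(P)>2 else 0)
ims,ds,W=grab("scene");sv=np.hstack([cv2.resize(ims[90:260,130:360],(690,510))])
save("f4.png",np.vstack([cv2.resize(im,(400,300)),cv2.resize(ims[100:250,140:340],(400,300))]))
to(mk(-.153,-.055),.26,np.rad2deg(MYAW))
```

```text
bar ((-31.90545082092285, -0.68426513671875), (112.29253387451172, 15.991384506225586), 89.8916244506836) 54.3202931135221
-80 [(-124, 13.3), (-121, 13.4), (-118, 13.5), (-115, 13.5), (-112, 7.7), (-109, 8.1), (-106, 9.4), (-103, 9.3), (-100, 9.3), (-97, 9.4), (-94, 9.7), (-91, 18.6)]
-60 [(-124, 13.3), (-121, 13.3), (-118, 13.5), (-115, 13.3), (-112, 7.9), (-109, 7.8), (-106, 9.3), (-103, 9.3), (-100, 9.2), (-97, 9.3), (-94, 9.7), (-91, 18.6)]
60 [(-124, 13.6), (-121, 13.2), (-118, 13.2), (-115, 12.7), (-112, 7.1), (-109, 7.8), (-106, 9.2), (-103, 9.4), (-100, 9.4), (-97, 9.3), (-94, 9.5), (-91, 18.5)]
field 11178 [-5.89741873e-04 -4.95557943e-04  1.92849309e+01]
btn 681 ((-149.92074584960938, -54.86179733276367), 12.2554292678833)
t 18.35 tcp [ 0.5039 -0.1809  0.3586] head -5.94 shift [ 5.51 12.23  9.84] twist -0.04 q6 -0.29 tilt [-1.8e-03  7.0e-04 -1.0e+00]
```

View pics/f4.png

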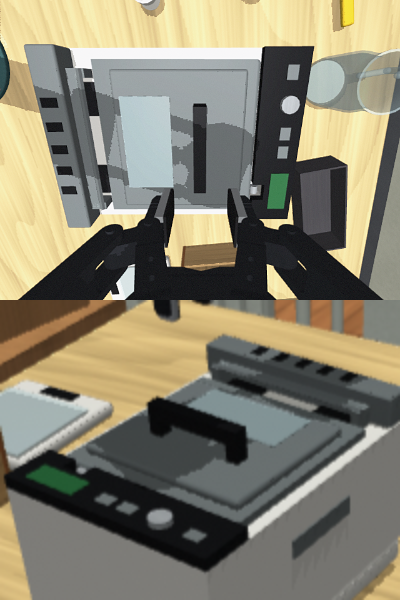

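The picture shows the lid seated: front edge tucked behind the panel, tongues under the hood lip, roller at (255,190) in the crop pushed forward. Now the start button.

>>> step_arm(motion=[[2,2,4,0,0],[0,4,8,0,0],[0,5.5,11,1,0],[0,5.5,12.1,4,0],[0,5.5,12.1,7,0],[0,5.5,12.1,10,0],[0,5.5,12.1,11,0],[0,5.5,12.1,11,0],[0,5.5,12.1,11,0],[0,5.5,12.1,11,0]])

```text
time: 19.35
tool_pos: [0.6316, -0.1394, 0.2521]
tcp_rot: [2.331, 2.101, 0.003]
wrist_force: [0.1, 0.0, 0.6]
width: -0.002
grip_force: 0.0
```

Run:
```python
from h import *
to(mk(-.1515,-.055),.221,np.rad2deg(MYAW));print(bot.read_state()["width"])
```

```text
t 19.35 tcp [ 0.6316 -0.1394  0.2521] head -5.95 shift [ 0.06 -0.22  3.11] twist -0.05 q6 -0.15 tilt [ 3.5e-03 -9.0e-04 -1.0e+00]
-0.0022078849979056845
```

>>> step_arm(motion=[[0,0,-0.1,1.5,0],[0,0,-0.1,2.6,0],[0,0,-0.1,3.1,0],[0,0,-0.1,3.4,0],[0,0,-0.1,3.7,0],[0,0,-0.1,3.8,0],[0,0,-0.1,3.8,0],[0,0,-0.1,3.8,0]])

```text
time: 20.15
tool_pos: [0.6292, -0.1388, 0.2169]
tcp_rot: [2.333, 2.103, 0.001]
wrist_force: [-10.0, 2.6, 20.6]
width: -0.001
grip_force: 10.4
```

>>> step_arm(motion=[[0,0,0,-1,0],[0,0,0,-3,0],[0,0,0,-7,0],[0,0,0,-12,0],[0,0,0,-15,0],[0,0,0,-15,0],[0,0,0,-15,0],[0,0,0,-15,0]])

```text
time: 20.95
tool_pos: [0.6287, -0.1387, 0.3595]
tcp_rot: [-2.331, -2.101, 0.003]
wrist_force: [-0.8, -0.2, -0.7]
width: 0.002
grip_force: 0.0
```

Run:
```python
from h import *
print(bot.read_state()["wrist_force"])
im,d,m,st=lidpose();X=m*1000
k=(d>0)&(X[...,2]>51)&(X[...,2]<60)&(abs(X[...,1])<70)&(X[...,0]>-60)&(X[...,0]<0)
print("bar",cv2.minAreaRect(X[k][:,:2].astype(np.float32)),np.median(X[k][:,2]))
for x0,y0 in((-153,-55),(-150,-55),(-125,-55),(-103,-60),(-85,-60),(-60,0),(60,-80)):
    k=(d>0)&(abs(X[...,0]-x0)<4)&(abs(X[...,1]-y0)<4);print(x0,y0,k.sum(),np.median(X[k][:,2]) if k.any() else 0)
ims,ds,W=grab("scene");ims2,_,_=grab("side")
save("f5.png",np.vstack([cv2.resize(im,(400,300)),cv2.resize(ims2[140:290,100:300],(400,300))]))
```

```text
[-0.84954359 -0.20908721 -0.70775982]
bar ((-32.0665168762207, -1.0198822021484375), (112.22407531738281, 17.424604415893555), 89.87965393066406) 54.129434081882565
-153 -55 428 197.08065138225328
-150 -55 429 196.98489093903265
-125 -55 504 215.39556741766629
-103 -60 85 9.170205373337959
-85 -60 84 19.30951662119501
-60 0 71 19.183460010811835
60 -80 94 19.15833682081533
```

View pics/f5.png

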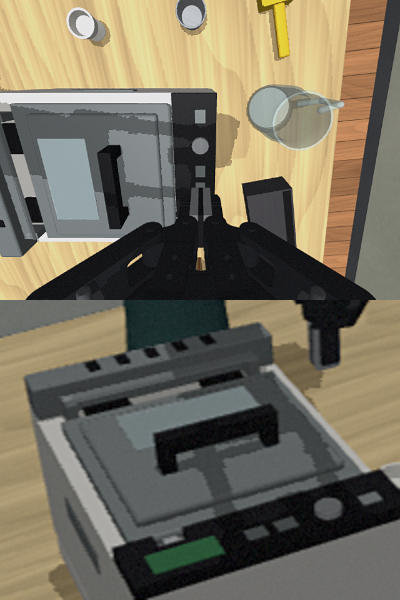

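The lid still lies flat and tucked under the lip, and the tool bottomed the button at z=0.217 (20 N) and is now clear. I hand the job in.

```bash
python3 -c "
from workcell import bot
print(bot.finish_job())"
```

```text
the job is handed in; nothing more can be done
None
```

The lid is hooked under the hood lip, swung down and flat behind the panel, the start button was pressed to its stop and let go, and the job is handed in at about 21 s; no verdict came back, I saw the lid switch's roller pushed aside but could not read its angle, and I did not measure the button's spring-back.

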